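Load the bench shaker and hook its retaining springs

ROBOT

A 6-joint arm with a two-finger parallel gripper is mounted at the origin on the work surface. World frame = base frame: x ahead of the robot, y to its left, z up, the work surface at z = 0. Lengths are in m, angles in rad, forces in N, time in s.
With the tool pointing down it reaches from about 0.3 to 0.825 m from the base axis. Payload 5.4 kg.
Tool frame: the origin (TCP) lies at the very end of the fingers, on their centre line; the grasp point (between the pads) lies 19 mm behind it; z points along the fingers, x is the direction in which the jaws open and shut, and the axes are right-handed (so a half turn about z gives the same grasp; the last joint's range is limited). The gripper opens to 92 mm and grips with 3 to 60 N. Pads are 20 mm wide; open, the fingers measure 128 mm over their backs; the gripper's body (75 mm by 189 mm) begins 69 mm behind the grasp point.
Start: joints at [-1.558, 0.158, 1.597, -0, 1.386, -0.21], TCP at [0.127, -0.561, 0.215] pointing down, gripper open.
Joint ranges: [-2.91, 2.91], [-0.94, 2.29], [0.18, 2.7], [-1.29, 4.43], [0.17, 2.64], [-3, 3]. Speed limits (rad/s): [2.57, 2.57, 3.14, 3.14, 3.14, 3.14].

INTERFACE

Orientations are given as a rotation vector (axis times angle).
In Python, from workcell import bot gives the robot as it stands. Calls block until the motion is done:
- bot.goto(position, orientation): joint-space move of the TCP to a pose.
- bot.line_to(position, rot=None, max_speed=0.15): straight line of the TCP; rot=None keeps the orientation; max_speed is the mean speed in m/s.
- bot.set_joints(angles): joint-space move.
- bot.set_gripper(opening, newtons=None): opening from 0.0 (shut) to 1.0 (fully open); newtons is the grip in N (None keeps the last); returns when the fingers have stopped.
- bot.hold(seconds).
- bot.inverse_kinematics(position, orientation): joint angles nearest the present ones, or None.
- bot.read_camera(name): name is "scene" or "top" or "wrist"; returns a dict with "pixels" (480x640x3 uint8, blue, green, red), "fx", "fy", "cx", "cy" (pixels), "k1" (the pictures are not rectified: a ray, as slopes to the right and down, at radius r is drawn at 1 + k1 r^2 times it, then the intrinsics apply), "R" (3x3) and "t" (3): a world point X has camera coordinates R X + t. Camera axes: x right, y down, z forward; pixel columns grow to the right and rows downward; lengths in m; the calibration is good to about 2 mm. A picture is of the moment at which its call begins. There is no depth.
A pose or a line that the arm cannot do raises bot.MotionError and nothing moves.
- bot.job_done(): hands the job in, once; it reports no verdict.
Readings, each from a call of its own:
- bot.current_clock(): time.
- bot.current_joints(): joint angles.
- bot.current_joint_vel(): joint speeds.
- bot.current_effort(): joint torques, N m.
- bot.current_ee_pos(): TCP position.
- bot.current_tool_rot(): TCP orientation.
- bot.current_contact_force(): force on the tool from outside, world axes, zero at the start.
- bot.current_ft_torque(): the same for the moment, N m.
- bot.current_opening(): opening from 0.0 (shut) to 1.0 (fully open).
Only numpy, scipy, OpenCV 4.12 (cv2) and the standard library are available. Lean on these libraries where they do the work, as an engineer would, in place of code of your own. Each camera call takes 0.05 s, during which the arm holds its last target. There are 200 camera calls.

TASK

Load every square bottle lying on the bench into the shaker, one to a lane, caps to the front, each slid back under the hood fully home against the back wall. Then, with the spring puller and never with the fingers, stretch both of the clamp bar's springs and hook them over their anchor posts, hang the puller upright in its stand again, and only then switch the shaker on at its lever; do not knock over or shift the other things on the bench.

Things in the scene. Friction and masses are not known exactly. Their poses are not given: they have to be found in the camera images.
- shaker: laboratory shaker, fixed to the bench; white base, aluminium platform 233 x 330 mm with its top 95 mm above the bench. Origin: on the bench under its middle; +x to its back, away from its open front, y to its left, z up. Three lanes along x at y = -70, 0, +70 mm, 55 mm wide between 10 mm high rails. Console with the switch at its right (y -135 to -240, 80 mm high).
- hood_edge (a point): middle of the front lower edge of the steel hood over the lanes' back ends, at x +52, y 0 mm in the shaker's frame, 54 mm above the platform. The hood reaches from x +52 to the back wall (face at x +100), y -104 to +104, top 57 mm above the platform. A bottle fully home has its origin at x +59; let down clear of the hood it has its origin at about x -2.
- bar (a joint): travel (m) of the clamp bar across the lanes' mouths towards the back: 0 open (face at x -99 mm in the shaker's frame), 0.084 when it bears on the caps of bottles that are home. It slides easily (0.6 N): a pulled spring draws it along before stretching. 12 mm thick, 12 to 26 mm above the platform; the springs' pivots are at its ends, 6 mm in front of its face.
- hook_l: moving end of the left spring: hook and pull ring of 4.4 mm wire, lying level. +x runs along the spring from bar to ring, z up; origin on the spring's axis, at its pivot on the bar when unstretched. Swings freely, level, about that pivot; lies outboard of its post at first. 180 N/m, 1.4 N initial tension; stretched 24 mm (6 N) when hooked, 70 mm at most.
- ring_l (a point): centre of the left spring's pull ring, level, 14 mm above the platform; opening about 18 mm, outside 28 mm. 89.5 mm from the spring's pivot when unstretched, 23.5 mm beyond the hook's centre.
- hook_l_bend (a point): centre of the left hook, 66 mm from the pivot unstretched. The wire bends round it at 9.5 mm radius: along the outboard side (away from the shaker's middle), round the ring end, ending inboard 4 mm on the ring side. The mouth is inboard, from that tip back to the coil 22 mm behind this point. Hooked, the post's axis is 3 mm from this point.
- post_l_mid (a point): left anchor post, upright, 9 mm diameter with a 13 mm head, top 26 mm above the platform; the point is on its axis 14 mm above the platform, the hook's height. At x +72, y +122 mm in the shaker's frame; the spring's pivot on the bar has the same y.
- hook_r: moving end of the right spring: hook and pull ring of 4.4 mm wire, lying level. +x runs along the spring from bar to ring, z up; origin on the spring's axis, at its pivot on the bar when unstretched. Swings freely, level, about that pivot; lies outboard of its post at first. 180 N/m, 1.4 N initial tension; stretched 24 mm (6 N) when hooked, 70 mm at most.
- ring_r (a point): centre of the right spring's pull ring, level, 14 mm above the platform; opening about 18 mm, outside 28 mm. 89.5 mm from the spring's pivot when unstretched, 23.5 mm beyond the hook's centre.
- hook_r_bend (a point): centre of the right hook, 66 mm from the pivot unstretched. The wire bends round it at 9.5 mm radius: along the outboard side (away from the shaker's middle), round the ring end, ending inboard 4 mm on the ring side. The mouth is inboard, from that tip back to the coil 22 mm behind this point. Hooked, the post's axis is 3 mm from this point.
- post_r_mid (a point): right anchor post, upright, 9 mm diameter with a 13 mm head, top 26 mm above the platform; the point is on its axis 14 mm above the platform, the hook's height. At x +72, y -122 mm in the shaker's frame; the spring's pivot on the bar has the same y.
- bottle1: square white bottle with grey screw cap, lying; body 82 long x 46 x 46 mm, 115 mm long with its cap (36 mm diameter, 26 mm long), about 0.18 kg. Origin: centre of the underside of the 82 mm body; +x to the bottle's base (41 mm away), -x to the cap (end face 74 mm away, 23 mm up), z up. May be absent (None).
- bottle2: square white bottle with grey screw cap, lying; body 82 long x 46 x 46 mm, 115 mm long with its cap (36 mm diameter, 26 mm long), about 0.18 kg. Origin: centre of the underside of the 82 mm body; +x to the bottle's base (41 mm away), -x to the cap (end face 74 mm away, 23 mm up), z up. May be absent (None).
- bottle3: square white bottle with grey screw cap, lying; body 82 long x 46 x 46 mm, 115 mm long with its cap (36 mm diameter, 26 mm long), about 0.18 kg. Origin: centre of the underside of the 82 mm body; +x to the bottle's base (41 mm away), -x to the cap (end face 74 mm away, 23 mm up), z up. May be absent (None).
- puller: spring puller, used upright: black handle 24 (x) x 20 (y) mm, from 32 to 94 mm above its tip; below it a 30 mm square flange (28 to 32 mm above the tip) and a straight 5 mm steel pin with a 7 mm ball end. Origin: lowest point of the ball end; z up along the handle. About 0.12 kg. It hangs in its stand by the flange, pin through the hole.
- stand_hole (a point): centre of the square hole (19 mm wide, through) in the top plate (76 x 64 x 6 mm) of the puller's fixed aluminium stand, at the plate's top face, 81 mm above the bench. With the puller stowed, its origin is 28 mm straight below this point.
- switch (a joint): the shaker's start switch, a toggle lever on the console: 0 is off (leaning to the shaker's front), 1.0 rad is fully on (leaning to its back). Stays where it is left.
- switch_tip (a point): centre of the 26 mm ball at the lever's tip, 50 mm from the lever's pivot, which is 102 mm above the bench; the lever leans 0.5 rad to the front when off and 0.5 rad to the back when on.
- amber: amber glass bottle, 60 mm diameter, 130 mm tall, bystander; origin at the centre of its underside.
- tipbox: pipette tip box with clear lid, 88 x 125 x 67 mm, bystander; origin at the centre of its underside.
- dishes: stack of four dishes, 90 mm diameter, 51 mm high, bystander; origin at the centre of its underside.
- tuberack: white rack with capped tubes, 70 x 170 mm, 94 mm high, bystander; origin at the centre of its underside.
- beaker: glass beaker, 70 mm diameter, 85 mm tall, bystander; origin at the centre of its underside.
- timer: white bench timer, 62 x 75 x 20 mm, bystander; origin at the centre of its underside.
There are look-alikes about, which are no part of the job. Of the things like the puller, leave any that is purple; of the rest the larger one is meant.

How it is judged:
By the outcome, as a careful person would: the job done as asked, in the order asked, and still so for the second after the job is handed in, with the robot touching nothing.
Of bottle1, bottle2, bottle3 only 2 to 3 are there at a start; the rules pass over those that are not, and their reading is None.
At some moment in a run one of bottle1, bottle2, bottle3 may be knocked a few centimetres aside while the robot is not near it.
It also fails if it takes over 208 s, if anything falls off the work surface, if the arm or the gripper's body presses on something with over 40 N, if the wrist force passes 120 N, or if a joint passes its speed limit or range.

## Working session

There is one attempt and no reset: what is moved stays moved. The work goes in short steps, each a Python script; the robot and the scene stay as the last script left them, time stands still between calls to the robot, and variables do not carry over. Pictures are saved under pics/ and viewed, about 12 in all and at most 16, crops included, and the job is handed in when it is done.

```bash
ls; mkdir -p pics; python3 - <<'E'
from workcell import bot
import cv2,numpy as np
for n in("scene","top"):
    c=bot.read_camera(n); cv2.imwrite(f"pics/{n}0.png",c["pixels"])
    print(n,c["fx"],c["fy"],c["cx"],c["cy"],c["k1"],np.round(c["R"],3).tolist(),np.round(c["t"],3), np.round(-c["R"].T@c["t"],3))
print(bot.current_clock(),bot.current_tool_rot())
E
```

```text
pics
scene 435.75925761144657 435.75925761144657 317.53102672273275 241.76278991811148 -0.0809911159799416 [[-0.385, 0.923, -0.005], [0.726, 0.3, -0.619], [-0.57, -0.242, -0.785]] [ 0.158 -0.326  1.409] [1.1   0.294 0.906]
top 614.6509213007056 614.6509213007056 320.16367944110283 238.70922126097676 -0.16665831569156545 [[0.021, -1.0, 0.018], [-0.994, -0.022, -0.104], [0.104, -0.015, -0.994]] [0.011 0.54  1.448] [0.386 0.045 1.496]
0.1 [-2.45363952e+00  1.95988072e+00  1.66296547e-03]
```

View pics/top0.png

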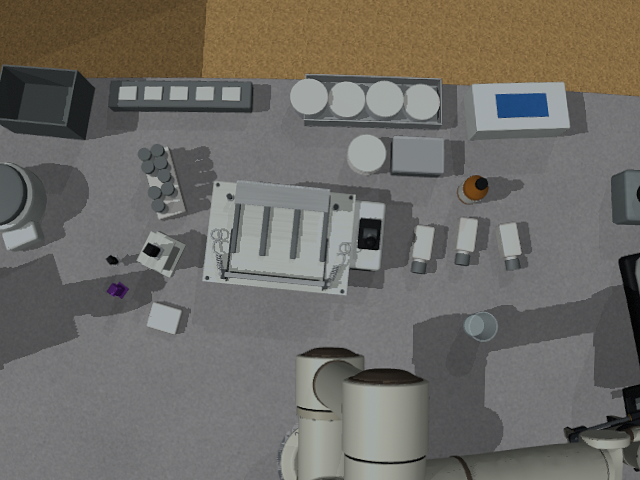

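View pics/scene0.png

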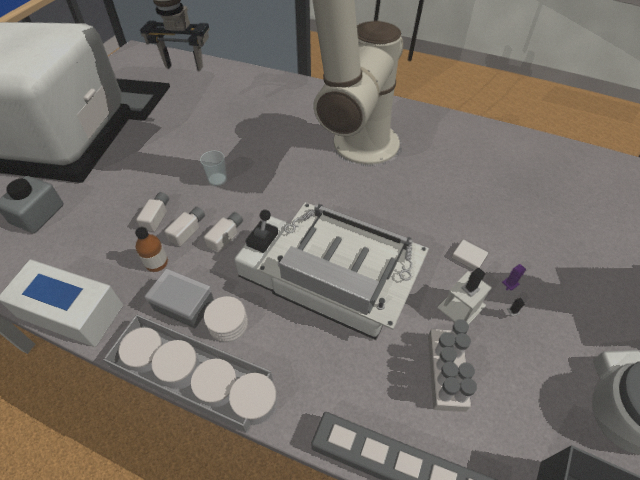

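```bash
cat > h.py <<'E'
from workcell import bot
import cv2,numpy as np
from scipy.spatial.transform import Rotation as Ro
def snap(n,f=None):
    c=bot.read_camera(n)
    if f: cv2.imwrite("pics/"+f,c["pixels"]); np.savez("pics/"+f+".npz",**{k:c[k] for k in("fx","fy","cx","cy","k1","R","t")})
    return c
def load(f):
    c=dict(np.load("pics/"+f+".npz")); c["pixels"]=cv2.imread("pics/"+f); return c
def KD(c): return np.array([[c["fx"],0,c["cx"]],[0,c["fy"],c["cy"]],[0,0,1.]]),np.array([c["k1"],0,0,0.],float)
def cast(c,uv,z):
    K,D=KD(c); uv=np.array(uv,float).reshape(-1,1,2)
    n=cv2.undistortPoints(uv,K,D)[:,0]; R=np.array(c["R"]);o=-R.T@np.array(c["t"])
    d=np.c_[n,np.ones(len(n))]@R
    return o+d*((np.broadcast_to(z,len(n))-o[2])/d[:,2])[:,None]
def proj(c,X):
    K,D=KD(c); return cv2.projectPoints(np.array(X,float).reshape(-1,1,3),cv2.Rodrigues(np.array(c["R"]))[0],np.array(c["t"],float),K,D)[0][:,0]
def down(yaw):  # tool z down, jaw axis x at world yaw
    x=np.array([np.cos(yaw),np.sin(yaw),0]);z=np.array([0,0,-1.])
    return Ro.from_matrix(np.c_[x,np.cross(z,x),z]).as_rotvec()
E
python3 - <<'E'
from h import *
c=snap("top","t1.png")
print("plat",cast(c,[[217,182],[355,195],[350,293],[203,280]],.095).round(3).tolist())
print("bottles",cast(c,[[423,245],[467,238],[511,241]],.046).round(3).tolist())
print("stand",cast(c,[[160,253]],.081).round(3).tolist(),"timer",cast(c,[[166,318]],.02).round(3).tolist())
print("beaker",cast(c,[[481,326]],.04).round(3).tolist(), "amber",cast(c,[[470,192]],.0).round(3))
big=cv2.resize(c["pixels"][170:345,95:375],None,fx=2.85,fy=2.85,interpolation=cv2.INTER_CUBIC); cv2.imwrite("pics/t1c.png",big)
# look from wrist over bottles
bl=cast(c,[[467,240]],.046)[0]
print(bot.current_tool_rot(), down(-1.35))
w=snap("wrist"); p=bot.current_ee_pos(); Rt=Ro.from_rotvec(bot.current_tool_rot()).as_matrix()
o=-w["R"].T@w["t"]; print("cam in tool",Rt.T@(o-p),(w["R"]@Rt).round(3).tolist(),w["fx"],w["k1"])
E
```

```text
plat [[0.659, 0.266, 0.095], [0.636, -0.055, 0.095], [0.41, -0.047, 0.095], [0.432, 0.289, 0.095]]
bottles [[0.528, -0.223, 0.046], [0.547, -0.331, 0.046], [0.542, -0.44, 0.046]]
stand [[0.492, 0.395, 0.081]] timer [[0.34, 0.389, 0.02]]
beaker [[0.337, -0.367, 0.04]] amber [[ 0.669 -0.351  0.   ]]
[-2.45375883e+00  1.96005562e+00  1.49044408e-03] [ 2.45266322 -1.96317282  0.        ]
cam in tool [-0.0008304  -0.06582701 -0.17037993] [[1.0, -0.0, -0.0], [0.0, 0.971, -0.238], [0.001, 0.238, 0.971]] 378.03882904353975 -0.07224432291678938
```

View pics/t1c.png

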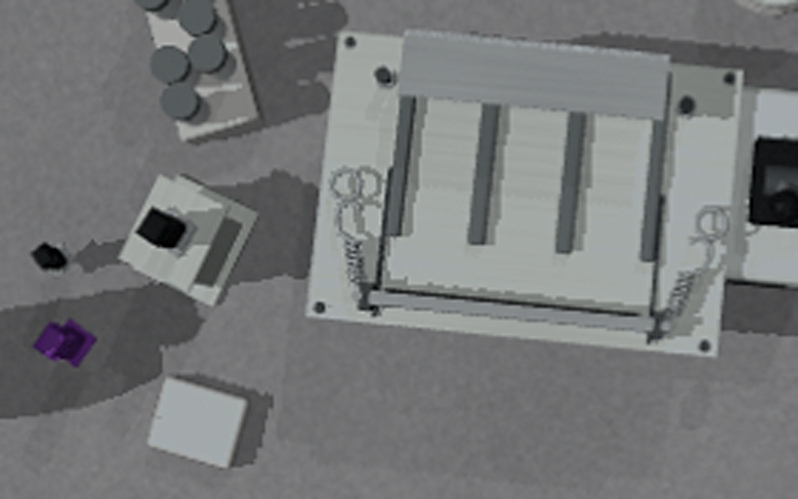

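```bash
python3 - <<'E'
from h import *
q=down(np.pi/2)
for p in([.5,-.33,.27],[.5,.11,.32],[.55,-.33,.02],[.47,.38,.3]):
    print(bot.inverse_kinematics(p,q))
for n,p in(("wb",[.5,-.33,.27]),("ws",[.5,.11,.30]),("wp",[.46,.38,.30])):
    bot.goto(p,q); bot.hold(.15); snap("wrist",n+".png")
print(bot.current_clock())
E
```

```text
[-7.84873139e-01  1.89385183e-01  1.45299638e+00 -4.44089210e-16
  1.49921109e+00 -2.35566947e+00]
[-1.98446200e-02 -5.69570703e-02  1.61480861e+00 -4.44089210e-16
  1.58374112e+00 -1.59064095e+00]
[-7.28459147e-01  5.32419749e-01  1.53259920e+00 -4.44089210e-16
  1.07657370e+00 -2.29925547e+00]
[ 4.80205711e-01  1.92933879e-01  1.39086557e+00 -4.44089210e-16
  1.55779320e+00 -1.09059062e+00]
5.3333
```

View pics/ws.png

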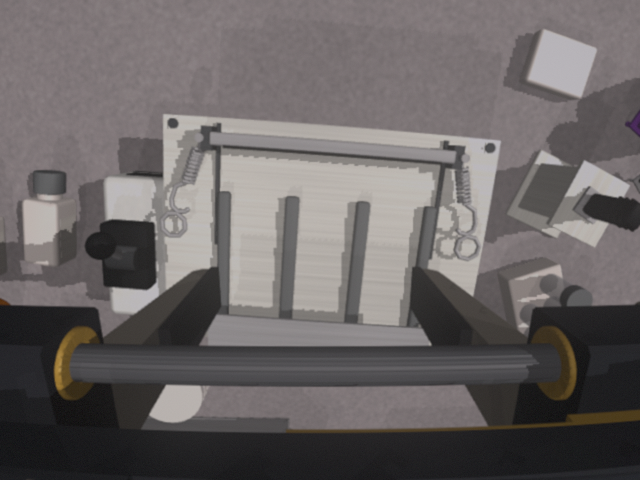

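View pics/wp.png

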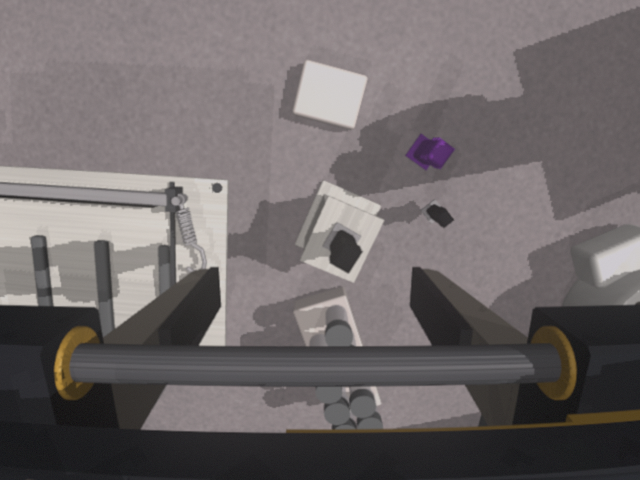

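View pics/wb.png

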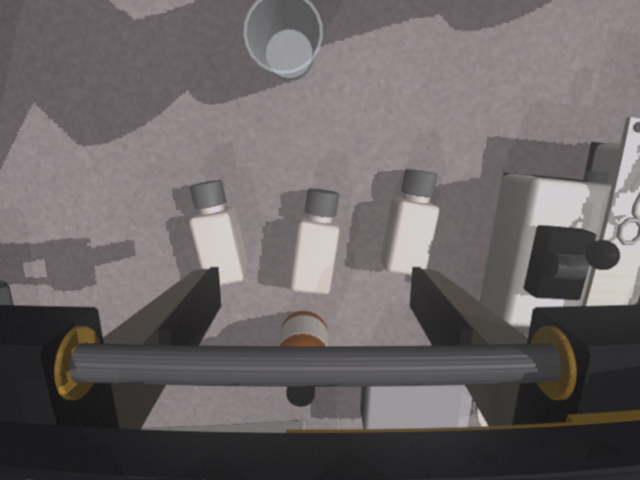

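```bash
cat >> h.py <<'E'
def edge(c,a,b,z,half=.012,n=40):
    """strongest brightness step across the segment a-b (world xy, height z); returns xy points"""
    g=cv2.GaussianBlur(cv2.cvtColor(c["pixels"],cv2.COLOR_BGR2GRAY),(3,3),0).astype(np.float32)
    a,b=np.array(a),np.array(b);d=(b-a)/np.linalg.norm(b-a);nn=np.array([-d[1],d[0]]);s=np.linspace(-half,half,61);out=[]
    for t in np.linspace(0,1,n):
        P=a+(b-a)*t+s[:,None]*nn
        uv=proj(c,np.c_[P,np.full(61,z)]).astype(np.float32)
        v=cv2.remap(g,uv[None,:,0].copy(),uv[None,:,1].copy(),cv2.INTER_LINEAR)[0]
        gr=np.abs(np.gradient(cv2.GaussianBlur(v[None],(7,1),0)[0])); i=gr.argmax()
        if gr[i]>1.5: out.append(P[i])
    return np.array(out)
def fitl(P):
    for _ in range(3):
        vx,vy,x,y=cv2.fitLine(P.astype(np.float32),cv2.DIST_HUBER,0,.001,.001)[:,0]
        r=(P-[x,y])@[-vy,vx]; P=P[np.abs(r)<max(.0015,2*np.abs(r).std())]
    return np.array([x,y]),np.array([vx,vy]),len(P),np.abs(r).mean()
def bottles(c,thr=165,amin=600,amax=12000,box=((.3,.8),(-.6,-.14))):
    g=cv2.cvtColor(c["pixels"],cv2.COLOR_BGR2GRAY); m=cv2.morphologyEx((g>thr).astype(np.uint8),cv2.MORPH_OPEN,np.ones((3,3)))
    res=[]
    for k in cv2.findContours(m,cv2.RETR_EXTERNAL,cv2.CHAIN_APPROX_NONE)[0]:
        if len(k)<20: continue
        W=cast(c,k[:,0].astype(float),.046)[:,:2]; (x,y),(w,h),an=cv2.minAreaRect((W*1000).astype(np.float32))
        if 38<min(w,h)<62 and 60<max(w,h)<105 and box[0][0]<x/1e3<box[0][1] and box[1][0]<y/1e3<box[1][1]:
            a=np.radians(an if w>h else an+90); a=(a+np.pi/2)%np.pi-np.pi/2
            d=np.array([np.cos(a),np.sin(a)])
            # cap side: darker beyond the body end
            uv=proj(c,[np.r_[np.array([x,y])/1e3+s*.06*d,.023] for s in(1,-1)]).round().astype(int)
            br=[float(g[max(v-4,0):v+5,max(u-4,0):u+5].mean()) for u,v in uv]
            if br[0]<br[1]: a+=np.pi
            res.append((round(x/1e3,4),round(y/1e3,4),round(a,3),round(w),round(h),[round(b) for b in br]))
    return sorted(res,key=lambda r:-r[1])
E
python3 - <<'E'
from h import *
for f in("ws.png","t1.png"):
    c=load(f); o=np.array([.534,.113])
    for it in range(2):
        y=-.0717 if it==0 else yaw
        R=np.array([[np.cos(y),-np.sin(y)],[np.sin(y),np.cos(y)]]); P=lambda a,b:o+R@np.array([a,b])
        E=[fitl(edge(c,P(-.1165,-.155),P(-.1165,.155),.095)),fitl(edge(c,P(-.105,.165),P(-.02,.165),.095)),
           fitl(edge(c,P(-.11,-.165),P(-.06,-.165),.095))]
        f0=E[0]; v=f0[1]*np.sign(f0[1][1]); yaw=np.arctan2(-v[0],v[1])
        ex,ey=np.array([np.cos(yaw),np.sin(yaw)]),np.array([-np.sin(yaw),np.cos(yaw)])
        yl=(E[1][0]-o)@ey; yr=(E[2][0]-o)@ey; xf=(f0[0]-o)@ex
        o=o+ex*(xf+.1165)+ey*(yl+yr)/2
    print(f,o,yaw,"width",yl-yr,[e[2:] for e in E])
for f in("wb.png","t1.png"): print(f,*bottles(load(f)),sep="\n")
c=load("ws.png");print("rings r,l",cast(c,[[174,222],[466,246]],.109))
E
```

```text
ws.png [0.53155702 0.11859012] -0.07555289 width 0.33080002946034504 [(33, np.float64(2.4133734226843573e-09)), (39, np.float64(1.3219952549399225e-08)), (36, np.float64(3.1179191256774563e-10))]
t1.png [0.53387271 0.11810488] -0.07686455 width 0.33118055714821826 [(33, np.float64(0.00041434474640942307)), (39, np.float64(0.00040208665659306975)), (35, np.float64(0.0004183017688735473))]
wb.png
(0.5325, -0.2234, np.float64(-0.14), 41, 78, [143, 102])
(0.5545, -0.3299, np.float64(-0.143), 41, 79, [134, 112])
(0.5446, -0.4366, np.float64(0.17), 78, 43, [138, 122])
t1.png
rings r,l [[ 0.50695525 -0.02946193  0.109     ]
 [ 0.53181678  0.2608685   0.109     ]]
```

```bash
cat >> h.py <<'E'
SO=np.array([.5325,.1184]);SY=-.0762
def S(x,y,z=0): # shaker frame (m, z above bench) -> world
    c,s=np.cos(SY),np.sin(SY); return np.array([SO[0]+c*x-s*y,SO[1]+s*x+c*y,z])
def toS(p): 
    c,s=np.cos(SY),np.sin(SY); d=np.array(p)[:2]-SO; return np.array([c*d[0]+s*d[1],-s*d[0]+c*d[1]])
GH=.024; OFF=-.028
def look(b,f=None):
    bot.goto([b[0]+.06,b[1],.20],down(np.pi/2)); bot.hold(.15)
    c=snap("wrist",f); r=bottles(c)
    return sorted(r,key=lambda r:np.hypot(r[0]-b[0],r[1]-b[1]))[0] if r else None
def pick(b):
    a=b[2]; p=np.array([b[0]+OFF*np.cos(a),b[1]+OFF*np.sin(a)])
    yaw=a+np.pi/2; 
    bot.set_gripper(.75,25)
    bot.goto([*p,.10],down(yaw)); bot.line_to([*p,GH],max_speed=.12)
    bot.set_gripper(.3,25); o=bot.current_opening()
    bot.line_to([*p,.24],max_speed=.3); return o
def place(lane):
    R=down(np.pi/2+SY); f0=None
    bot.goto(S(-.006+OFF,lane,.24),R); bot.line_to(S(-.006+OFF,lane,.135),max_speed=.2); bot.hold(.1)
    z=.095+GH+.001; bot.line_to(S(-.006+OFF,lane,z+.002),max_speed=.06); bot.hold(.1)
    print("f down",np.round(bot.current_contact_force(),1))
    bot.line_to(S(.048+OFF,lane,z),max_speed=.1); bot.hold(.1); f0=bot.current_contact_force()
    for x in np.arange(.050,.0661,.002):
        bot.line_to(S(x+OFF,lane,z),max_speed=.04); bot.hold(.05); f=bot.current_contact_force()-f0
        fx=-f[:2]@[np.cos(SY),np.sin(SY)]; print(round(x,3),round(fx,1),end="; ")
        if fx>6: break
    print()
def release(lane):
    p=bot.current_ee_pos()
    o=bot.current_opening(); bot.set_gripper(o+.07); bot.line_to([p[0],p[1],.24],max_speed=.25)
E
python3 - <<'E'
from h import *
b=look((.5325,-.2234),"b1.png"); print(b)
print(pick(b)); place(0); print(bot.current_clock(), bot.current_ee_pos(),S(.059+OFF,0))
E
```

```text
(0.5298, -0.2226, np.float64(-0.142), 42, 86, [152, 124])
0.4968449215671627
f down [ 0.5 -0.3 -2.4]
0.05 2.1; 0.052 1.1; 0.054 1.1; 0.056 1.4; 0.058 0.9; 0.06 0.6; 0.062 1.7; 0.064 5.9; 0.066 12.3; 
17.0167 [0.56723771 0.1155206  0.11965109] [0.56341004 0.11604009 0.        ]
```

```bash
python3 - <<'E'
from h import *
release(0)
b=look((.5545,-.33),"b2.png"); print(b)
print(pick(b)); place(-.07); release(-.07); print(bot.current_clock())
b=look((.5446,-.4366),"b3.png"); print(b)
E
```

```text
(0.552, -0.3295, np.float64(-0.14), 43, 86, [147, 129])
0.5002491010036929
f down [ 0.3 -0.2 -0.8]
0.05 -0.0; 0.052 1.4; 0.054 0.9; 0.056 1.7; 0.058 -0.0; 0.06 0.4; 0.062 0.5; 0.064 5.0; 0.066 12.9; 
30.0583
(0.5417, -0.438, np.float64(0.17), 86, 42, [146, 121])
```

```bash
python3 - <<'E'
from h import *
b=bottles(load("b3.png"))[-1]; print(b)
print(pick(b)); place(.07); release(.07); print(bot.current_clock())
bot.goto(S(.05,0,.30),down(np.pi/2+SY)); bot.hold(.15); c=snap("wrist","ws2.png")
bot.goto([.492+.06,.395,.26],down(np.pi/2)); bot.hold(.15); p=snap("wrist","wp2.png")
cr=p["pixels"][60:300,180:460]
cv2.imwrite("pics/wp2c.png",cv2.resize(cr,None,fx=2.5,fy=2.5,interpolation=cv2.INTER_CUBIC))
print(bot.current_clock())
E
```

```text
(0.5417, -0.438, np.float64(0.17), 86, 42, [146, 121])
0.4957056159543923
f down [ 0.5 -0.5 -0.7]
0.05 -0.5; 0.052 -0.6; 0.054 0.4; 0.056 -0.5; 0.058 0.4; 0.06 -1.0; 0.062 -0.6; 0.064 4.7; 0.066 12.0; 
43.1083
45.0667
```

View pics/ws2.png

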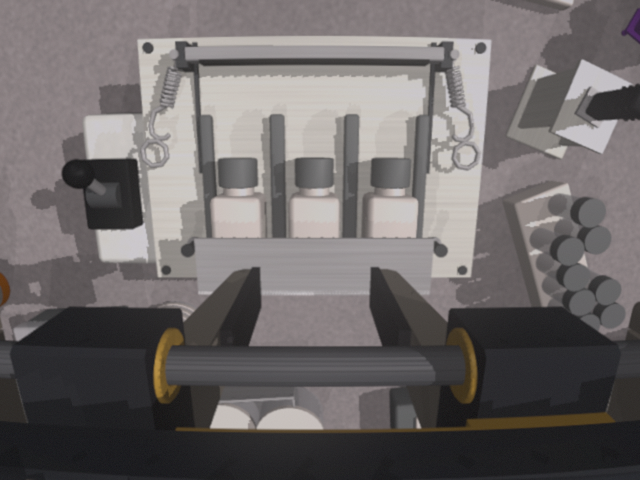

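View pics/wp2c.png

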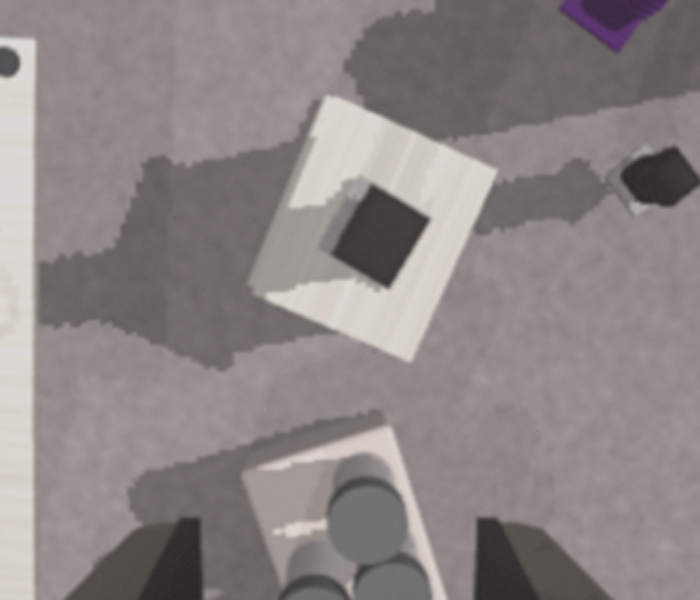

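```bash
python3 - <<'E'
from h import *
c=load("ws2.png")
print("posts pred",proj(c,[S(.072,-.122,.121),S(.072,.122,.121)]).round(1), "corners",proj(c,[S(-.1165,-.165,.095),S(-.1165,.165,.095)]).round(1))
print("pivots pred",proj(c,[S(-.105,-.122,.109),S(-.105,.122,.109)]).round(1))
print("rings S",[toS(p).round(4) for p in cast(c,[[154,153],[465,155]],.109)])
g=cv2.cvtColor(c["pixels"],cv2.COLOR_BGR2GRAY)
w=load("wp2.png"); f=lambda L:np.array(L)/2.5+[180,60]
pl=cast(w,f([(327,96),(497,172),(412,360),(249,287)]),.081)[:,:2]
hd=cast(w,f([(372,184),(430,220),(388,288),(332,244)]),.147)[:,:2]
g2=cv2.cvtColor(w["pixels"],cv2.COLOR_BGR2GRAY)[125:185,300:360]
k=max(cv2.findContours((g2<60).astype(np.uint8),0,1)[0],key=cv2.contourArea)
W=cast(w,k[:,0].astype(float)+[300,125],.147)[:,:2]; r=cv2.minAreaRect((W*1000).astype(np.float32)); print("handle mask",r)
for n,q in(("plate",pl),("handle",hd)):
    print(n,q.mean(0).round(4),[round(float(np.linalg.norm(q[i]-q[(i+1)%4])),4) for i in range(4)],[round(float(np.arctan2(*(q[(i+1)%4]-q[i])[::-1])),3) for i in range(4)])
E
```

```text
posts pred [[186.1 242.6]
 [441.2 242.9]] corners [[137.2  40. ]
 [490.6  40.3]]
pivots pred [[177.6  47.8]
 [450.1  48. ]]
rings S [array([-0.0121, -0.1507]), array([-0.0105,  0.1426])]
handle mask ((492.7069091796875, 399.6645812988281), (23.931943893432617, 11.097161293029785), 0.3581569790840149)
plate [0.4932 0.4064] [0.0663, 0.0744, 0.0662, 0.0731] [1.166, -0.409, -1.995, 2.734]
handle [0.4927 0.4068] [0.02, 0.0233, 0.0211, 0.0209] [1.029, -0.549, -2.232, 2.545]
```

```bash
python3 - <<'E'
from h import *
H=np.array([.493,.4066]); R=down(-.57)
bot.set_gripper(.5,40); bot.goto([*H,.20],R); bot.line_to([*H,.089],max_speed=.12); print(bot.current_contact_force().round(1))
bot.set_gripper(.1,40); bot.hold(.1); print("op mm",bot.current_opening()*92, bot.current_contact_force().round(1))
bot.line_to([*H,.16],max_speed=.15); 
bot.goto([*H,.21],down(SY)); 
p=S(-.0105,.1426,.109+.010+.036); bot.goto([*p[:2],.21],down(SY)); bot.line_to(p,max_speed=.15); bot.hold(.15)
c=snap("wrist","l1.png"); print("tip pred",proj(c,[p-[0,0,.036],p-[0,0,.036+.01]]),bot.current_clock(),bot.current_contact_force().round(1))
E
```

```text
[-0.1  0.7 -0.4]
op mm 23.96692297463958 [-0.2  0.2  3.4]
tip pred [[314.70142318 264.1784631 ]
 [314.65320863 259.04668373]] 51.4417 [-0.1  0.5 -1.4]
```

View pics/l1.png

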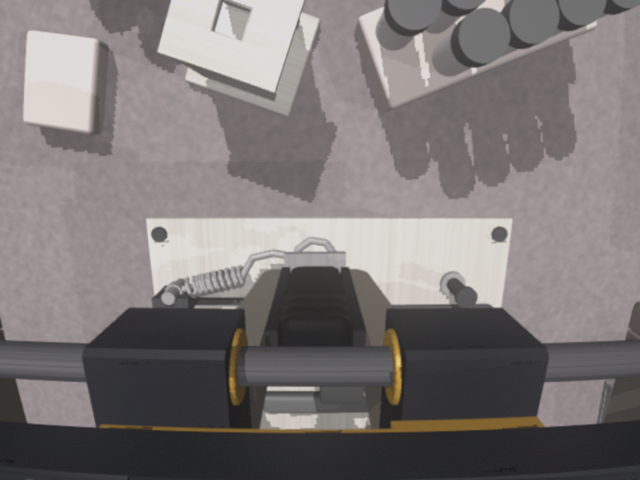

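```bash
python3 - <<'E'
from h import *
c=load("l1.png")
P=lambda uv,z: (toS(cast(c,[uv],z)[0])*1000).round(1)
print("tcp",(toS(bot.current_ee_pos())*1000).round(1),bot.current_ee_pos())
print("ring outer edge",P((317,237.5),.110),"l/r",P((295,250),.109),P((339,250),.109))
print("post head",P((466,296),.121),"base",P((453,282),.096),"pivot",P((170,293),.112))
print("corners",P((147,219),.095),P((512,219),.095))
print("hole",[cast(c,[(u,v)],.081)[0].round(4) for u,v in((220,1),(252,9),(241,42),(211,31))])
print("flange pred", proj(c,[np.r_[S(a,b),.119+.028] for a,b in((-.0255,.1576),(.0045,.1576))]))
E
```

```text
tcp [ -9.6 143.1] [0.53379486 0.26185933 0.15655765]
ring outer edge [ -9.1 156.2] l/r [-22.3 148.3] [  4.1 148.3]
post head [ 79.3 123.2] base [ 80.5 122.6] pivot [-99.6 121.5]
corners [-116.7  164.6] [115.8 164.7]
hole [array([0.4879, 0.4178, 0.081 ]), array([0.5067, 0.4115, 0.081 ]), array([0.4981, 0.3933, 0.081 ]), array([0.4805, 0.4013, 0.081 ])]Traceback (most recent call last):
  File "<stdin>", line 9, in <module>
  File "h.py", line 17, in proj
    K,D=KD(c); return cv2.projectPoints(np.array(X,float).reshape(-1,1,3),cv2.Rodrigues(np.array(c["R"]))[0],np.array(c["t"],float),K,D)[0][:,0]
                                        ~~~~~~~~~~~~~~~~~~~~~~~~~^^^^^^^^
ValueError: cannot reshape array of size 8 into shape (1,3)
```

```bash
sed -i 's/^SO=.*/SO=np.array([.5325,.1184])+.0065*np.array([np.cos(-.0762),np.sin(-.0762)]);SY=-.0762/' h.py
cat >> h.py <<'E'
TL=.036
def F():
    f=bot.current_contact_force(); c,s=np.cos(SY),np.sin(SY); return np.round([c*f[0]+s*f[1],-s*f[0]+c*f[1],f[2]],1)
def mv(x,y,tip,v=.08): # puller tip to shaker xy (mm) and tip height above platform (mm)
    bot.line_to(S(x/1e3,y/1e3,.095+tip/1e3+TL),max_speed=v)
E
python3 - <<'E'
from h import *
bot.set_gripper(.1,55)
p=toS(bot.current_ee_pos())*1000; print(p.round(1),F()); 
mv(*p,11,.1)
for t in(8,6,4.5): mv(*p,t,.05); bot.hold(.05); print(t,F(),bot.current_ee_pos()[2].round(4))
mv(-5,146,4.5); print(F())
mv(30,149,4.5); bot.hold(.1); print(F())
c=snap("wrist","l2.png"); print(bot.current_clock())
E
```

```text
[-16.7 142.7] [ 0.6  0.4 -1.3]
8 [ 0.8  0.6 -2. ] 0.1392
6 [-0.7  0.2 -1.3] 0.137
4.5 [-0.2  0.5 -1.5] 0.1354
[-0.8  0.7 -0.6]
[-0.7  0.2 -1.7]
53.8833
```

View pics/l2.png

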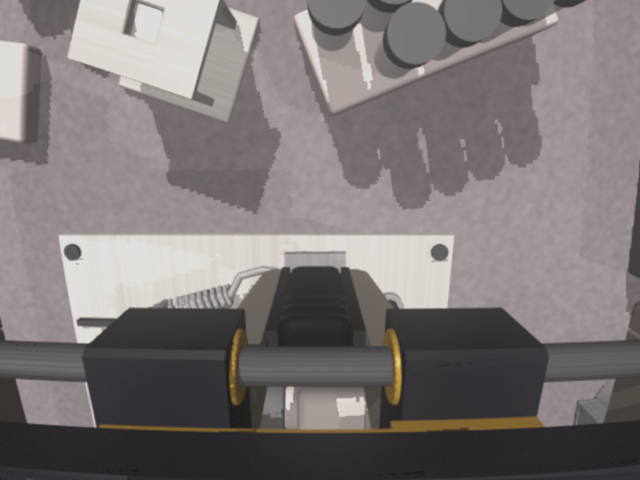

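```bash
python3 - <<'E'
from h import *
for x,y in((60,149),(75,149),(85,149),(95,149),(105,149),(112,149)):
    mv(x,y,4.5,.06); bot.hold(.05); print(x,y,F(),(toS(bot.current_ee_pos())*1000).round(1))
for y in(140,132,126,122,120.5):
    mv(112,y,4.5,.05); bot.hold(.05); print(y,F(),(toS(bot.current_ee_pos())*1000).round(1))
c=snap("wrist","l3.png"); print(bot.current_clock())
E
```

```text
60 149 [-0.1  0.4 -1.6] [ 59.9 149.1]
75 149 [-2.3 -0.6 -1.4] [ 74.6 149. ]
85 149 [-3.3 -0.7 -1.2] [ 84.5 149. ]
95 149 [-5.3 -1.1  0.3] [ 94.2 148.9]
105 149 [-7.  -1.5 -0.4] [103.6 148.9]
112 149 [-8.  -1.  -0.1] [110.2 148.9]
140 [-8.  -1.2  0.4] [110.1 139.9]
132 [-7.8 -0.8 -0.1] [110.2 132.1]
126 [-7.2  0.4  0.5] [110.2 126.2]
122 [-6.8 -0.3  0.3] [110.1 122.4]
120.5 [-7.4  0.2  0.6] [110.2 121. ]
58.1583
```

View pics/l3.png

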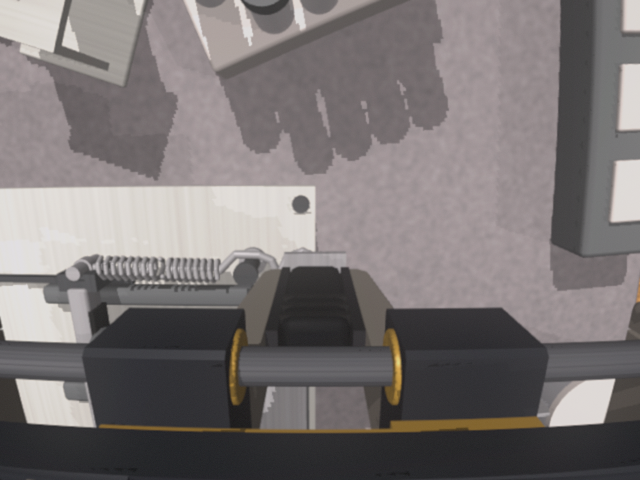

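```bash
python3 - <<'E'
from h import *
for x in(106,100,96,93,91):
    mv(x,121.5,4.5,.04); bot.hold(.05); print(x,F(),(toS(bot.current_ee_pos())*1000).round(1))
E
```

```text
106 [-7.2  0.3 -0.2] [104.4 122. ]
100 [ 0.9 -0.2 -0.2] [101.  121.6]
96 [ 0.7  0.1 -1.9] [ 96.1 121.5]
93 [ 0.8  0.5 -0.9] [ 93.  121.5]
91 [ 0.2 -0.9 -1.1] [ 91.  121.5]
```

```bash
python3 - <<'E'
from h import *
mv(94,121.5,4.5,.04); mv(94,121.5,70,.15); print(F())
bot.goto(S(-.03,-.115,.30),down(SY)); bot.hold(.15); snap("wrist","r0.png"); print(bot.current_clock())
E
```

```text
[-0.7  0.4 -2.2]
61.8917
```

View pics/r0.png

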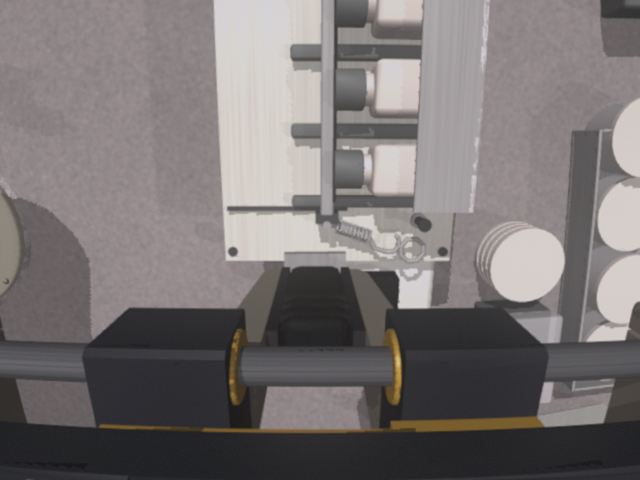

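```bash
python3 - <<'E'
from h import *
c=load("r0.png"); P=lambda uv,z: (toS(cast(c,[uv],z)[0])*1000).round(1)
print("ring",P((411,249),.109),"post",P((422.5,222),.121),"pivot",P((326,217),.112))
w=load("ws2.png"); P=lambda uv,z: (toS(cast(w,[uv],z)[0])*1000).round(1)
print("lever ball",P((78,174),.146),"box",P((113,194),.102))
# circle refine
g=cv2.cvtColor(c["pixels"],cv2.COLOR_BGR2GRAY)[225:270,385:440]; g=cv2.resize(g,None,fx=4,fy=4,interpolation=cv2.INTER_CUBIC)
h=cv2.HoughCircles(g,cv2.HOUGH_GRADIENT,1,30,param1=80,param2=15,minRadius=36,maxRadius=66)
if h is not None: print([( (x/4+385).round(1),(y/4+225).round(1),(r/4).round(1)) for x,y,r in h[0][:4]])
E
```

```text
ring [  64.9 -148.8] post [  71.1 -118.9] pivot [ -20.1 -116. ]
lever ball [  -2.4 -205. ] box [  20.8 -199.1]
```

```bash
python3 - <<'E'
from h import *
bot.goto(S(.0645,-.1515,.25),down(SY)); mv(64.5,-151.5,24,.15); bot.hold(.15); print(F(),(toS(bot.current_ee_pos())*1000).round(1))
snap("wrist","r1.png")
E
```

```text
[-0.6 -0.8 -1.1] [  65.5 -151.6]
```

View pics/r1.png

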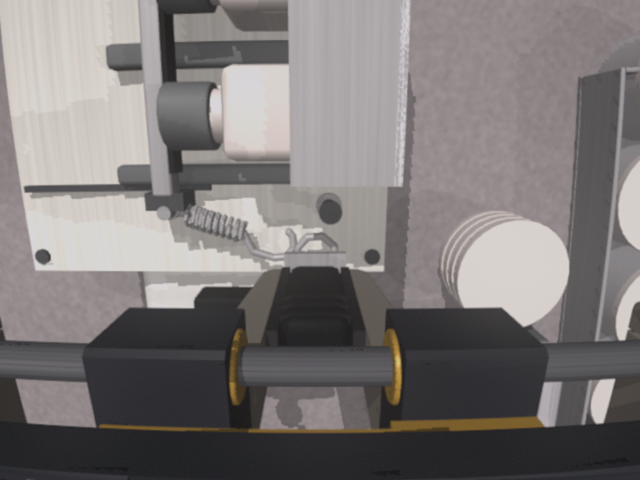

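```bash
python3 - <<'E'
from h import *
c=load("r1.png"); P=lambda uv,z: (toS(cast(c,[uv],z)[0])*1000).round(1)
print("ring inner edge",P((318,235.5),.110),"sides",P((298,247),.109),P((339,247),.109),"post",P((330,211),.121),"pivot",P((167,213),.112))
l=load("l1.png"); print("flange cols",proj(c,[np.r_[S(.0655,-.1515)[:2],.119+.028+.005]]))
E
```

```text
ring inner edge [  66.6 -137.5] sides [  54.6 -144.9] [  79.2 -144.9] post [  73.  -120.9] pivot [ -21.6 -123.5]
flange cols [[316.74678629 283.25677545]]
```

```bash
python3 - <<'E'
from h import *
def go(x,y,t=4.5,v=.05):
    mv(x,y,t,v); bot.hold(.05); print(x,y,t,F(),(toS(bot.current_ee_pos())*1000).round(1))
go(66,-151.5,11,.1); go(66,-151.5,7); go(66,-151.5)
for x in(75,85,95,105,112): go(x,-149.5)
for y in(-140,-132,-126,-122,-120.5): go(112,y)
go(106,-121.5,v=.04); go(100,-121.5,v=.04); go(96,-121.5,v=.04); go(94,-121.5,v=.04)
E
```

```text
66 -151.5 11 [ 0.4  0.5 -1. ] [  65.7 -151.4]
66 -151.5 7 [ 0.3 -0.  -1.6] [  65.9 -151.5]
66 -151.5 4.5 [-0.   0.2 -1.2] [  65.9 -151.5]
75 -149.5 4.5 [-1.9  0.5 -0.6] [  74.8 -149.3]
85 -149.5 4.5 [-3.8 -0.2 -0.3] [  84.7 -149.4]
95 -149.5 4.5 [-4.1  0.8 -0.9] [  94.4 -149.3]
105 -149.5 4.5 [-6.5  1.5 -0. ] [ 103.7 -149.2]
112 -149.5 4.5 [-7.8  2.   0.3] [ 110.3 -149.1]
112 -140 4.5 [-7.9  1.   0.3] [ 110.3 -139.6]
112 -132 4.5 [-6.6  0.6 -0. ] [ 110.3 -131.8]
112 -126 4.5 [-7.6 -0.3 -0.4] [ 110.3 -125.9]
112 -122 4.5 [-6.4  0.4  0.6] [ 110.3 -122.1]
112 -120.5 4.5 [-7.6 -0.2  0.2] [ 110.4 -120.6]
106 -121.5 4.5 [-5.9  0.5 -1. ] [ 104.7 -121.7]
100 -121.5 4.5 [-1.4 -0.2 -0.2] [ 101.1 -121.7]
96 -121.5 4.5 [ 0.1 -0.4 -0.6] [  96.1 -121.5]
94 -121.5 4.5 [ 0.2  0.2 -2.1] [  94.  -121.5]
```

```bash
python3 - <<'E'
from h import *
mv(94,-121.5,70,.15)
bot.goto(S(-.05,-.06,.31),down(SY)); bot.hold(.15); snap("wrist","chk.png")
H=np.array([.493,.4064]); R=down(-.57)
bot.goto([*H,.21],down(SY)); bot.goto([*H,.16],R); bot.hold(.1); print(F())
for z in(.13,.11,.10,.094,.0905,.0895): bot.line_to([*H,z],max_speed=.08); bot.hold(.05); print(z,bot.current_contact_force().round(1),bot.current_ee_pos().round(4))
print(bot.current_clock())
E
```

```text
[0.3 0.3 0. ]
0.13 [ 0.3  0.1 -2.1] [0.493  0.4065 0.1299]
0.11 [ 0.7  0.2 -0.7] [0.4928 0.4063 0.1096]
0.1 [ 0.2  0.3 -1.5] [0.4928 0.4063 0.0996]
0.094 [ 0.5 -0.4 -0.7] [0.4929 0.4063 0.0938]
0.0905 [ 0.3  0.5 -1.2] [0.4929 0.4063 0.0904]
0.0895 [ 0.7  0.5 -0.6] [0.4931 0.4064 0.0896]
75.0333
```

View pics/chk.png

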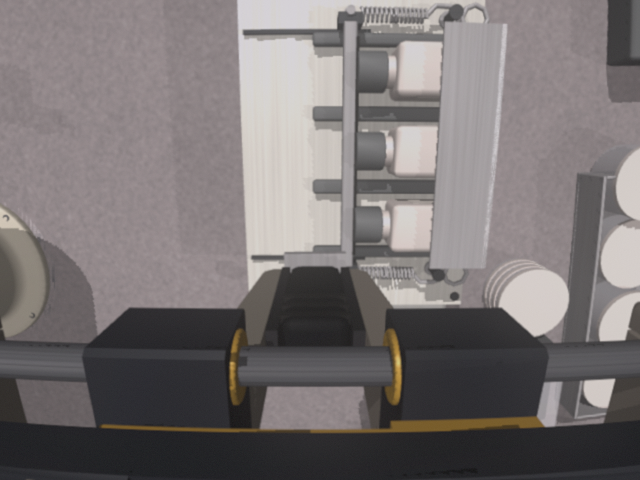

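```bash
python3 - <<'E'
from h import *
H=np.array([.493,.4064])
for z in(.0885,.0875,.087):
    bot.line_to([*H,z],max_speed=.05); bot.hold(.05); f=bot.current_contact_force(); print(z,f.round(1))
    if f[2]>2: break
bot.set_gripper(.42); bot.line_to([*H,.21],max_speed=.15)
bot.goto([.492+.06,.40,.26],down(np.pi/2)); bot.hold(.15); p=snap("wrist","wp3.png")
# lever view: move over the console
bot.goto(S(.07,-.19,.30),down(np.pi/2+SY)); bot.hold(.15); q=snap("wrist","sw.png")
a=cv2.resize(p["pixels"][60:300,180:460],(560,480)); b=q["pixels"][0:300,160:480]; b=cv2.resize(b,(240,225))
im=np.zeros((480,800,3),np.uint8); im[:,:560]=a; im[:225,560:]=b; cv2.imwrite("pics/combo.png",im); print(bot.current_clock())
E
```

```text
0.0885 [-2.5 -1.9  5.4]
80.75
```

View pics/combo.png

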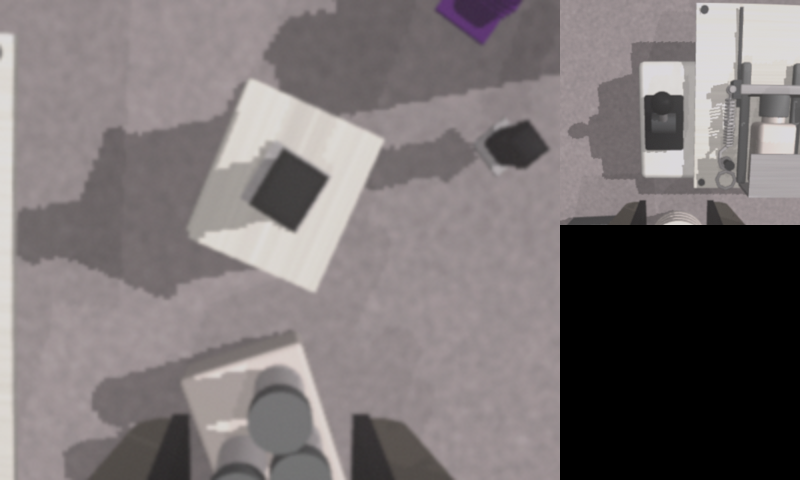

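```bash
python3 - <<'E'
from h import *
c=load("sw.png"); P=lambda uv,z: (toS(cast(c,[uv],z)[0])*1000).round(1)
b=P((296,137),.146); print("ball",b,"box",P((297,163),.102))
bx,by=b/1000; R=down(np.pi/2+SY)
bot.set_gripper(0,20)
bot.goto(S(bx-.05,by,.24),R); bot.line_to(S(bx-.05,by,.136),max_speed=.15); bot.hold(.1); f0=F()
for dx in list(np.arange(-.04,.036,.005)):
    bot.line_to(S(bx+dx,by,.136),max_speed=.06); bot.hold(.03); f=F()-f0; print(round(dx,3),-f[0].round(1),end="; ")
    if -f[0]>15: break
print()
p=bot.current_ee_pos(); q=toS(p); bot.line_to(S(q[0]-.03,q[1],p[2]),max_speed=.1); bot.line_to(S(q[0]-.03,q[1],.24),max_speed=.2)
bot.goto(S(.07,-.19,.30),R); bot.hold(.15); w=snap("wrist","sw2.png"); bot.goto([.42,-.3,.28],down(np.pi/2)); bot.hold(.2); t=snap("top","t9.png")
im=np.zeros((580,800,3),np.uint8); im[:,:420]=cv2.resize(t["pixels"][150:350,95:535],(420,191))[:, :].repeat(1,0)[:0].shape[0] if 0 else 0
im[:364]=cv2.resize(t["pixels"][140:345,90:540],(800,364)); im[364:,:342]=cv2.resize(w["pixels"][0:300,160:640],(342,216))
cv2.imwrite("pics/end.png",im); print(bot.current_clock())
E
```

```text
ball [  -3.  -204.6] box [  20.7 -206. ]
-0.04 -0.5; -0.035 0.1; -0.03 -0.5; -0.025 -0.2; -0.02 0.9; -0.015 1.2; -0.01 0.6; -0.005 -0.1; -0.0 -0.6; 0.005 0.7; 0.01 -0.5; 0.015 -0.3; 0.02 0.6; 0.025 -0.3; 0.03 13.8; 0.035 31.3; 
90.8083
```

View pics/end.png

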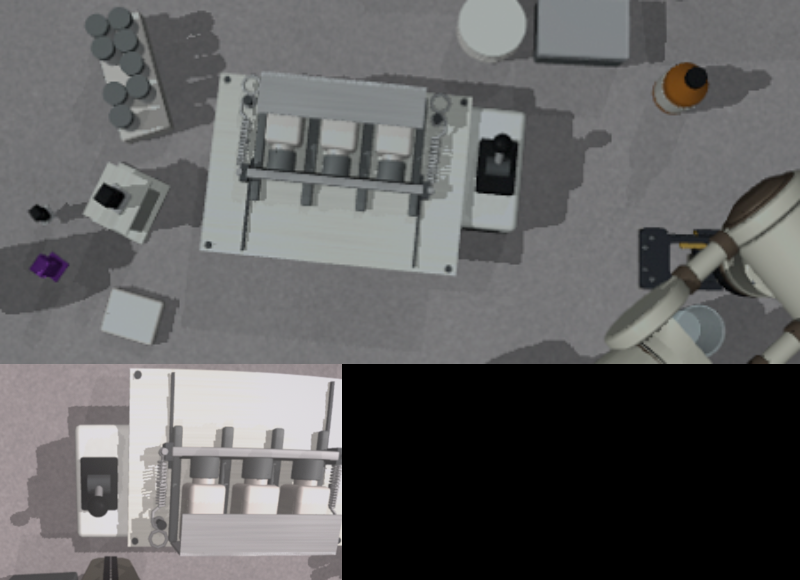

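```bash
python3 -c "
from workcell import bot
bot.job_done(); print(bot.current_clock())"
```

```text
the job is handed in; nothing more can be done
the job is handed in; nothing more can be done
```

The job is done and handed in, at about 91 s of robot time. I viewed 16 pictures, the viewer's limit and above the planned 12.

- **Bottles:** All three are in their lanes with caps to the front, each slid back until the push force rose to 12–13 N at the back wall.
- **Springs:** Both were stretched with the puller only. The pull force fell from about 7–8 N to nothing as each post took the load, and the pictures show both hooks around their posts with the bar against the caps.
- **Puller:** It is back upright in its stand. I then pushed the switch lever to its back stop, and the last picture shows it leaning back. The other things on the bench look undisturbed, though I only judged that by eye.

**Checks that disagreed:**
- **Shaker position:** The posts, bar and back wall lay about 5–7 mm further back than I had worked out from the platform edges. I corrected by 6.5 mm before the spring work. The bottles were loaded before that correction, so their home position rests on the push force and the pictures.
- **Lever force:** The last 5 mm step overshot my 15 N stopping threshold and reached about 31 N at the fingertips.

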